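# Reverse the ratchet and clamp a row of note cubes

## Task

The follower of the clamping rack is set to run outward only: flip its red-knobbed pawl lever over to the other side, then push the blue follower inward until the three note cubes are squared up and clamped against the yellow sprung pad with about 11 N. Feel for the squeeze, do not force the mechanism (35 N at most) or crush the cubes (keep the squeeze on them below 20 N), and leave the ratchet holding the row clamped, with the pale green pin box beside it undisturbed.

Things in the scene. Friction and masses are not known exactly. Their poses are not given: they have to be found in the camera images.
- rack: Fixed grey deck of the clamping rack, 170 mm wide, 460 mm long, 12 mm thick; x across, y along, z up; origin on the underside, mid-width, 210 mm from the +y end. 'Inward' means its -y, 'outward' its +y. A toothed steel rail runs along y at x = +58 mm (teeth up to z = 21.5 mm, 10 mm pitch); the row of cubes lies along x = -35 mm.
- follower: Blue slider on the deck; origin on the deck top under the pawl pivot, axes as the rack's. Its fence (x -152 to -27, y -36 to -28 mm, top 71 mm above the worktop) pushes the cubes. Slides along rack y; drag 3 N, felt on top of the squeeze (each cube adds 1 N). Moves outward only while the lever leans inward, inward only while it leans outward. Let go under load it slips back up to 10 mm to a tooth.
- follower_push (a point): Centre of the black rubber patch (50 x 30 mm) on the outward (rack +y) face of the follower's fence, 47 mm above the worktop: push here, toward rack -y, square to the fence. Nothing stands behind it but the deck.
- pawl (a joint): Weighted pawl lever on the follower, pivot 48 mm above the worktop, swings along rack y. 0 = upright (dead centre); negative = leans inward (starts so, to -0.49 rad), positive = leans outward (to +0.49). It falls to the side it is past centre; resting on a tooth tip it reads 0.22 off. 1 to 4 N on the knob flips it; the follower may shift outward some mm meanwhile.
- pawl_ball (a point): Centre of the red ball knob, 26 mm diameter, on a 7 mm stem, 50 mm from the pivot (about 92 mm above the worktop when leaning; 23 mm to the inward or outward side of the pivot).
- note_cube_1: Loose block of coloured sticky notes, 76 x 77 mm, 46 mm high, 0.16 kg, on the deck, the one nearest the follower; origin at the centre of its underside.
- note_cube_2: The same, middle of the row.
- note_cube_3: The same, nearest the yellow pad (115 mm wide, 44 mm tall, springs of 500 N/m, 32 mm travel) of a grey end stop. The stop was screwed down by hand and its place is not reported: the pad's face stands some 4 to 45 mm inward of this cube, so how far the follower must go has to be felt or seen. At 11 N the pad is pressed in 22 mm; after slipping back to a tooth at least 2 N must remain.
- pin_box: Bystander: small pale green box 45 x 60 x 22 mm.

How it is judged:
By the outcome, as a careful person would: the job done as asked, in the order asked, and still so for the second after the job is handed in, with the robot touching nothing.
It also fails if it takes over 64 s, if anything falls off the work surface, if the arm or the gripper's body presses on something with over 40 N, if the wrist force passes 120 N, or if a joint passes its speed limit or range.

## Robot

A 6-joint arm with a two-finger parallel gripper is mounted at the origin on a cart in front of the work surface, level with it; the furniture and walls round the work are solid. World frame = base frame: x ahead of the robot, y to its left, z up, the work surface at z = 0. Lengths are in m, angles in degrees, forces in N, time in s.
With the tool pointing down it reaches from about 0.375 to 0.9 m from the base axis. Payload 3.1 kg.
Tool frame: the origin (TCP) lies on the centre line of the jaws, within the pads' length; the fingertips stand 25 mm ahead of it and the grasp point (between the pads) lies 6 mm ahead of it; z points along the fingers, y is the line along which they close (so a half turn about z gives the same grasp; the last joint's range is limited). The gripper opens to 87 mm and grips with 3 to 60 N. Pads are 19 mm wide; open, the fingers measure 117 mm over their backs; the gripper's body (75 mm by 190 mm) begins 51 mm behind the grasp point.
Start: joints at [-78.065, 30.224, 82.088, -0, 67.689, -10.227], TCP at [0.236, -0.579, 0.248] pointing down, gripper open.
Joint ranges: [-176.69, 176.69], [-43.24, 126.21], [12.49, 139.97], [-82, 262], [0, 151.66], [-163.58, 163.58]. Speed limits (degrees/s): [159.86, 159.86, 180, 180, 180, 180].

## Interface

Orientations are given as a 3x3 rotation matrix whose columns are the frame's x, y, z axes.
In Python, from rig import * gives the robot as it stands.
- The arm moves only by the tool step_arm, never from a script. Its argument "steps" is a list of rows, each a list of 7 numbers: the shift along the tool's x, y, z normalised to -1 to 1, where 1 is 0.3 m, then the turn, a rotation vector about the tool's x, y, z normalised to -1 to 1, where 1 is 45 degrees, then the gripper's target within -1 to 1 (shut at 1, half-way at 0, fully open at -1). A call has 1 to 8 rows; each row is the pose to reach, as a shift and turn from the pose commanded when the call began, along the tool's axes at that moment; what a row does not reach only later rows make up. A row lasts 1/12 s, in which the tool goes at most 41.7 mm and 7.16 degrees, less where a joint would pass 70% of its speed; a pose out of reach is approached as far as the arm can. A call with a number of a shift or a turn outside -1 to 1 is refused whole. A call with a gripper value outside its range is refused whole. The fingers move at their own pace and stop on an object; the grip force is fixed at half the most. Time passes only in rows, so rows that repeat a pose let the fingers close. It gives the time, the measured TCP pose, the force, the opening and the grip force at its end, in the units of the state.
- read_state(): the state, without advancing time (a new reading comes with each control period).
- capture(name): name is "side" or "top" or "wrist"; returns a dict with "image" (480x640x3 uint8, red, green, blue), "vertical_fov" (degrees; the focal length in pixels is half the picture's height over the tangent of half this angle, whatever the lens; pixels are square), "cx", "cy" (the principal point, pixels), "k1" (the pictures are not rectified: a ray, as slopes to the right and down, at radius r is drawn at 1 + k1 r^2 times it, then the intrinsics apply), "world_from_camera" (4x4, takes a point from camera to world coordinates); the wrist camera has in their place "T_tool_cam" (4x4, takes a point from camera to tool coordinates, whose origin is the TCP and whose axes are the flange's). Camera axes: x right, y down, z forward; pixel columns grow to the right and rows downward; lengths in m; the calibration is good to about 2 mm. A picture is of the moment at which its call begins: read the wrist's pose just before it. There is no depth.
- hand_in(): hands the job in; it is judged then, once.
The state is a dict: "time_s": time; "joint_positions": joint angles; "qvel": joint speeds; "tau": joint torques, N m; "position": TCP position; "tcp_rot": TCP orientation; "force": force on the tool from outside, world axes, zero at the start; "moment": the same for the moment, N m; "opening": opening from 0.0 (shut) to 1.0 (fully open); "grasp_force": force on a finger pad.
Only numpy, scipy, OpenCV 4.12 (cv2) and the standard library are available. Lean on these libraries where they do the work, as an engineer would, in place of code of your own. Each camera call takes 0.05 s, during which the arm holds its last target. There are 200 camera calls.

## Working session

There is one attempt and no reset: what is moved stays moved. The work goes in short steps, Python scripts to look and compute and a tool call to move; the robot and the scene stay as the last step left them, time stands still between calls to the robot, and variables do not carry over. Pictures are saved under pics/ and viewed, at most 10 in all, crops included, and the job is handed in when it is done.

Besides the shell and the picture viewer there is one more tool, called after ">>>" as a command line: name --pt "numbers of a row" for each row, then --argument value for the rest. step_arm: Moves the arm, as the interface text tells. Scaled input: -1 to 1 covers 0.3 m each way for a shift and 45 degrees each way for a turn. Its arguments: {"type":"object","properties":{"steps":{"type":"array"}},"required":["steps"]}

```bash
mkdir -p pics
cat > h.py <<'E'
from rig import *
import numpy as np, cv2
def snap(n,f):
    s=read_state(); c=capture(n); cv2.imwrite('pics/'+f,c['image'][:,:,::-1])
    if n=='wrist':
        T=np.eye(4);T[:3,:3]=s['tcp_rot'];T[:3,3]=s['position'];c['W']=T@np.array(c['T_tool_cam'])
    else: c['W']=np.array(c['world_from_camera'])
    return c
def K(c):
    f=240/np.tan(np.radians(c['vertical_fov'])/2); return np.array([[f,0,c['cx']],[0,f,c['cy']],[0,0,1.]])
def ray(c,p):
    q=cv2.undistortPoints(np.array([[p]],float),K(c),np.array([c['k1'],0,0,0.]))[0,0]
    d=c['W'][:3,:3]@np.array([q[0],q[1],1]); return c['W'][:3,3],d
def atz(c,p,z):
    o,d=ray(c,p); return o+d*(z-o[2])/d[2]
def proj(c,P):
    Q=np.linalg.inv(c['W'])@np.append(P,1); return cv2.projectPoints(Q[:3].reshape(1,1,3),np.zeros(3),np.zeros(3),K(c),np.array([c['k1'],0,0,0.]))[0][0,0]
E
python3 - <<'E'
from h import *
import pickle
for n in('top','side'):
    c=snap(n,n+'0.png'); pickle.dump(c,open(n+'0.pkl','wb')); print(n,c['W'].round(3).tolist(),c['vertical_fov'],c['k1'])
s=read_state(); print(s)
E
```

```text
top [[-0.011, -0.989, 0.146, 0.434], [-1.0, 0.014, 0.017, -0.159], [-0.019, -0.146, -0.989, 0.947], [0.0, 0.0, 0.0, 1.0]] 55.76905275114809 -0.06035108147438843
side [[0.989, -0.08, 0.126, 0.458], [-0.149, -0.455, 0.878, -0.904], [-0.012, -0.887, -0.462, 0.486], [0.0, 0.0, 0.0, 1.0]] 56.76446293269527 -0.05878696314426057
{'time_s': 0.1, 'joint_positions': array([-7.80650494e+01,  3.02741346e+01,  8.21489329e+01, -5.93846826e-05,
        6.76880839e+01, -1.02283187e+01]), 'qvel': array([-0.0243876 , -0.13130439, -0.23934545, -0.00483234, -0.01355038,
        0.05029509]), 'tau': array([-3.43265920e-04, -4.40985417e+01, -1.77151501e+01,  6.33437256e-02,
        5.34102239e-02, -4.86260478e-05]), 'position': array([ 0.23566934, -0.57821347,  0.24666474]), 'tcp_rot': array([[ 9.26112538e-01,  3.77247141e-01, -4.02123335e-04],
       [ 3.77247199e-01, -9.26110657e-01,  1.89782305e-03],
       [ 3.43537613e-04, -1.90929762e-03, -9.99998118e-01]]), 'force': array([-0.41394711, -0.19099489,  0.90806661]), 'moment': array([ 0.0596752 , -0.02453273,  0.06970684]), 'grasp_force': 0.0, 'opening': 1.0011509096892257}
```

View pics/top0.png

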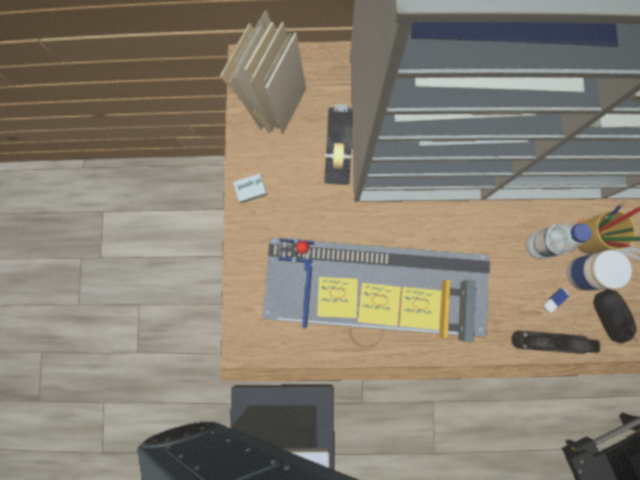

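View pics/side0.png

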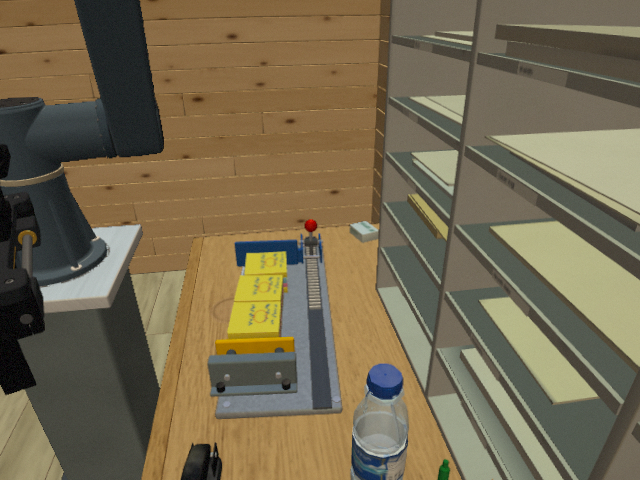

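The top view shows the deck with corners at about (270,240), (490,258), (487,335) and (264,318). The red knob is at (302,247), the fence runs (307,263)-(305,326), and the pin box is at (249,187). The side view shows the knob at (311,226) and a tall shelf on the +x side.

Run:
```python
from h import *
import pickle
t=pickle.load(open('top0.pkl','rb'));s=pickle.load(open('side0.pkl','rb'))
im=t['image'][225:345,255:500]; cv2.imwrite('pics/crop.png',cv2.resize(im[:,:,::-1],None,fx=3.2,fy=3.2,interpolation=cv2.INTER_CUBIC))
for p in[(270,240),(490,258),(487,335),(264,318)]: print(p,atz(t,p,.012).round(4))
def red(c):
    h=c['image'].astype(int); m=((h[:,:,0]>150)&(h[:,:,1]<60)&(h[:,:,2]<60)).astype(np.uint8)
    n,l,st,ce=cv2.connectedComponentsWithStats(m); print([(st[i],ce[i]) for i in range(1,n) if st[i][4]>20]); 
    return ce[1+np.argmax(st[1:,4])]
rt,rs=red(t),red(s); A=[];
o1,d1=ray(t,rt);o2,d2=ray(s,rs)
k=np.linalg.lstsq(np.array([d1,-d2]).T,o2-o1,rcond=None)[0]; print('ball',o1+k[0]*d1,o2+k[1]*d2,'z.092',atz(t,rt,.092))
for p in[(307,263),(305,326),(311,263)]: print('fence',atz(t,p,.071))
for p in[(441,308),(446,308)]: print('pad',atz(t,p,.056))
for p in[(237,182),(261,174),(266,189),(242,201)]: print('pin',atz(t,p,.022))
for p in [(357,200),(640,200)]:print('shelf',atz(t,p,0))
```

```text
(270, 240) [ 0.5785 -0.0431  0.012 ]
(490, 258) [ 0.5344 -0.5005  0.012 ]
(487, 335) [ 0.3772 -0.4848  0.012 ]
(264, 318) [ 0.4174 -0.0313  0.012 ]
[]
[(array([307, 220,   8,   5,  31], dtype=int32), array([310.32258065, 221.70967742]))]
ball [ 0.56273661 -0.5910452   0.34887379] [ 0.49517864 -0.59025303  0.33378515] z.092 [ 0.61793388 -0.77643924  0.092     ]
fence [ 0.52323168 -0.12262542  0.071     ]
fence [ 0.40260175 -0.11786374  0.071     ]
fence [ 0.52313248 -0.13039465  0.071     ]
pad [ 0.43323071 -0.38217833  0.056     ]
pad [ 0.43307535 -0.39195139  0.056     ]
pin [0.70222126 0.02650009 0.022     ]
pin [ 0.71878255 -0.02440448  0.022     ]
pin [ 0.68581762 -0.03529123  0.022     ]
pin [0.66074467 0.01518978 0.022     ]
shelf [ 0.6643714  -0.22770246  0.        ]
shelf [ 0.65776062 -0.8476486   0.        ]
```

View pics/crop.png

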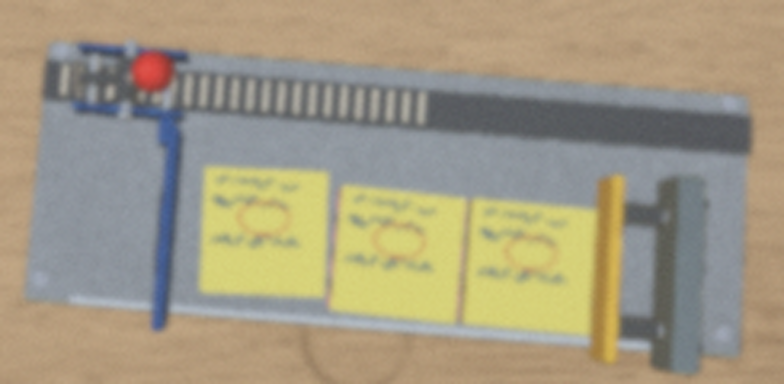

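The crop shows the three cubes, with the middle one slightly skewed. The knob is at crop (153,71), which is (302.8,247.2) in the full image. The pad's face is just beyond cube 3, at crop x≈600.

```bash
cat >> h.py <<'E'
import pickle
t=pickle.load(open('top0.pkl','rb'))
f=lambda x,y:(255+x/3.2,225+y/3.2)
C=np.array([atz(t,f(*p),.012)[:2] for p in[(50,45),(750,97),(742,355),(28,298)]])
L=np.array([[85,210],[85,-250],[-85,-250],[-85,210]])/1000
a=L-L.mean(0);b=C-C.mean(0)
th=np.arctan2((a[:,0]*b[:,1]-a[:,1]*b[:,0]).sum(),(a*b).sum())
R2=np.array([[np.cos(th),-np.sin(th)],[np.sin(th),np.cos(th)]]);o2=C.mean(0)-R2@L.mean(0)
rk=lambda P:R2.T@(np.array(P)[:2]-o2)
wd=lambda x,y:o2+R2@np.array([x,y])
def rel(P):  # world point -> normalized tool shift
    s=read_state(); return (s['tcp_rot'].T@(np.array(P)-s['position'])/.3).round(3)
E
python3 - <<'E'
from h import *
print(np.degrees(th),o2,[(rk(c)*1000).round(1) for c in C])
B=atz(t,f(153,71),.092);print('ball',B,rk(B))
for p in[(170,115),(153,328),(178,115)]:print('fence',rk(atz(t,f(*p),.071)))
for p in[(600,178),(592,355)]:print('padface',rk(atz(t,f(*p),.056)))
for p in[(205,168),(328,170),(200,290),(595,210),(590,333)]:print('cube',rk(atz(t,f(*p),.058)))
y=rk(B)[1]
P=wd(.058,y-.055); print(P, rel([*P,.2]),rel([*P,.105]))
E
```

```text
-5.152666408108241 [ 0.48002697 -0.24485243] [array([ 82. , 208.7]), array([  82.6, -248.3]), array([ -82.8, -248. ]), array([-81.9, 207.5])]
ball [ 0.55144547 -0.11574744  0.092     ] [0.05953501 0.13499734]
fence [0.03623194 0.12376359]
fence [-0.09166767  0.12344875]
fence [0.03660601 0.11891891]
padface [ 0.01918602 -0.14161637]
padface [-0.08796624 -0.14146851]
cube [0.00668703 0.10033097]
cube [0.01127518 0.02519184]
cube [-0.06729173  0.0975451 ]
cube [-0.00070455 -0.13888537]
cube [-0.07489815 -0.13915324]
[ 0.54497713 -0.17038733] [ 1.468 -0.87   0.158] [ 1.468 -0.869  0.474]
```

>>> step_arm --pt "0.13 -0.08 0 0 0 0.15 1" --pt "0.26 -0.16 0 0 0 0.3 1" --pt "0.39 -0.24 0 0 0 0.45 1" --pt "0.52 -0.32 0 0 0 0.607 1" --pt "0.65 -0.4 0.02 0 0 0.607 1" --pt "0.78 -0.47 0.05 0 0 0.607 1" --pt "0.9 -0.53 0.08 0 0 0.607 1" --pt "0.98 -0.58 0.1 0 0 0.607 1"

```text
time_s: 0.77
position: [0.436, -0.3146, 0.2198]
tcp_rot: [[0.996, -0.09, 0.0], [-0.09, -0.996, -0.0], [0.0, 0.0, -1.0]]
force: [0.7, -1.3, -0.3]
opening: 0.478
grasp_force: 0.0
```

Run:
```python
from h import *
s=read_state();print(s['time_s'],s['position'],s['opening'],s['tcp_rot'].round(3).tolist(),s['force'])
P=wd(.058,.08);print(rel([*P,.105]))
```

```text
0.7667 [ 0.43604793 -0.31461036  0.21978297] 0.4783226293349591 [[0.996, -0.09, 0.0], [-0.09, -0.996, -0.0], [0.0, 0.0, -1.0]] [ 0.73727043 -1.27318441 -0.28834856]
[ 0.318 -0.512  0.383]
```

>>> step_arm --pt "0.08 -0.1 0 0 0 0 1" --pt "0.16 -0.2 0.02 0 0 0 1" --pt "0.22 -0.3 0.05 0 0 0 1" --pt "0.28 -0.4 0.1 0 0 0 1" --pt "0.31 -0.47 0.15 0 0 0 1" --pt "0.31 -0.49 0.2 0 0 0 1" --pt "0.31 -0.49 0.2 0 0 0 1"

```text
time_s: 1.35
position: [0.5392, -0.1747, 0.1569]
tcp_rot: [[0.996, -0.086, -0.007], [-0.086, -0.996, 0.004], [-0.007, -0.003, -1.0]]
force: [-0.9, 0.2, -0.5]
opening: 0.018
grasp_force: 0.0
```

Run:
```python
from h import *
s=read_state();print(s['position'],rk(s['position']),s['opening'],s['force'])
c=snap('wrist','w1.png')
print(rel([*wd(.058,.08),.105]),proj(c,[*wd(.0595,.135),.092]))
```

```text
[ 0.53922267 -0.1747074   0.15689881] [0.05265677 0.07517792] 0.01836169516332945 [-0.85900158  0.20264696 -0.4707069 ]
[ 0.017 -0.021  0.178] [226.68231208 251.22591574]
```

View pics/w1.png

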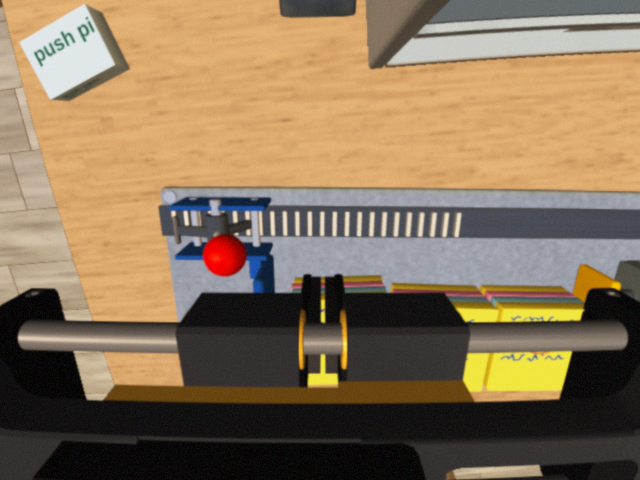

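The wrist view shows the knob at (225,255), against a predicted (227,251), so the localisation holds to a few mm. I'll lower the tool beside the knob.

>>> step_arm --pt "0.02 0 0.09 0 0 0 1" --pt "0.02 0 0.175 0 0 0 1" --pt "0.02 -0.02 0.175 0 0 0 1" --pt "0.02 -0.06 0.175 0 0 0 1" --pt "0.02 -0.09 0.175 0 0 0 1" --pt "0.02 -0.11 0.175 0 0 0 1"

```text
time_s: 1.9
position: [0.5504, -0.145, 0.1093]
tcp_rot: [[0.996, -0.09, 0.002], [-0.09, -0.996, -0.001], [0.002, 0.001, -1.0]]
force: [1.2, 0.4, -0.5]
opening: 0.003
grasp_force: 0.0
```

Run:
```python
from h import *
s=read_state();print(s['position'],rk(s['position']),s['force'],R2.T@s['force'][:2])
```

```text
[ 0.5504159  -0.14501942  0.10926859] [0.06113851 0.10575119] [ 1.16712059  0.35171197 -0.47883977] [1.13081699 0.45510958]
```

>>> step_arm --pt "-0.005 -0.02 0.015 0 0 0 1" --pt "-0.005 -0.04 0.015 0 0 0 1" --pt "-0.005 -0.06 0.015 0 0 0 1" --pt "-0.005 -0.08 0.015 0 0 0 1" --pt "-0.005 -0.095 0.015 0 0 0 1" --pt "-0.005 -0.11 0.015 0 0 0 1"

```text
time_s: 2.4
position: [0.5513, -0.1122, 0.1031]
tcp_rot: [[0.996, -0.09, -0.0], [-0.09, -0.996, 0.0], [-0.0, -0.0, -1.0]]
force: [-0.1, -0.0, -0.5]
opening: 0.007
grasp_force: 0.0
```

Run:
```python
from h import *
s=read_state();print(s['position'],rk(s['position']),s['force'],R2.T@s['force'][:2])
c=snap('wrist','w2.png'); cv2.imwrite('pics/w2c.png',cv2.resize(c['image'][120:420,100:500,::-1],None,fx=2,fy=2))
```

```text
[ 0.5513241  -0.11220474  0.1030916 ] [0.05909595 0.13851483] [-0.11964307 -0.02559504 -0.52761014] [-0.1168609  -0.03623673]
```

View pics/w2c.png

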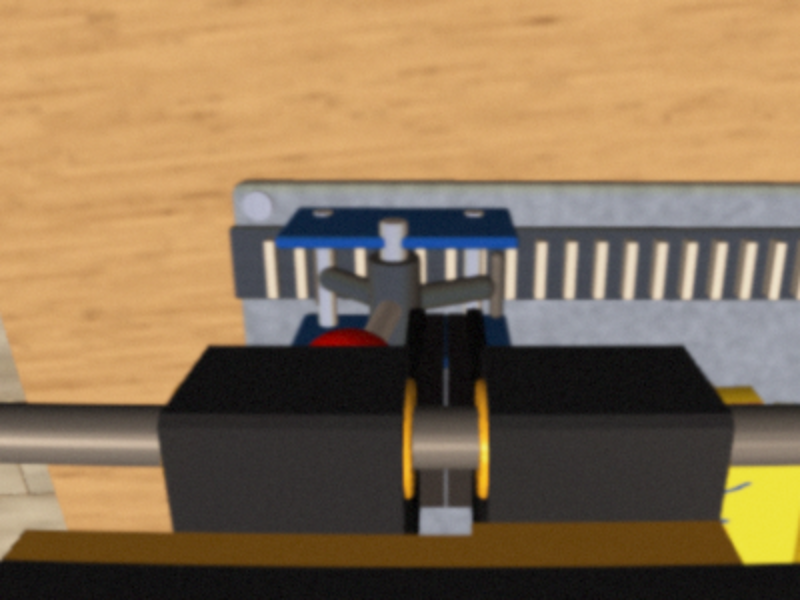

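The knob has flipped and now leans outward: it shows left of the pivot and the finger feels no force. Next I'll lift clear and go behind the fence.

>>> step_arm --pt "0 0 -0.1 0 0 0 1" --pt "-0.02 0 -0.17 0 0 0 1" --pt "-0.13 -0.06 -0.18 0 0 0 1" --pt "-0.24 -0.13 -0.15 0 0 0 1" --pt "-0.3 -0.18 -0.05 0 0 0 1" --pt "-0.3 -0.18 0.05 0 0 0 1" --pt "-0.3 -0.18 0.12 0 0 0 1" --pt "-0.3 -0.18 0.137 0 0 0 1"

```text
time_s: 3.12
position: [0.4647, -0.0502, 0.0596]
tcp_rot: [[0.996, -0.09, -0.005], [-0.09, -0.996, 0.002], [-0.005, -0.001, -1.0]]
force: [0.6, -0.6, 0.1]
opening: 0.008
grasp_force: 0.0
```

Run:
```python
from h import *
s=read_state();print(s['position'],rk(s['position']),s['force'],R2.T@s['force'][:2])
c=snap('wrist','w3.png'); c=snap('top','top3.png')
a=cv2.resize(c['image'][225:345,245:500,::-1],None,fx=3.1,fy=3.1)
b=cv2.imread('pics/w3.png')[100:340];b=cv2.resize(b,None,fx=.85,fy=.85)
o=np.zeros((a.shape[0]+b.shape[0],800,3),np.uint8);o[:a.shape[0],:a.shape[1]]=a;o[a.shape[0]:,:b.shape[1]]=b;cv2.imwrite('pics/c3.png',o)
```

```text
[ 0.46470789 -0.05018287  0.05963862] [-0.03274041  0.19250708] [ 0.621167   -0.62274812  0.11208575] [ 0.67458573 -0.56444466]
```

View pics/c3.png

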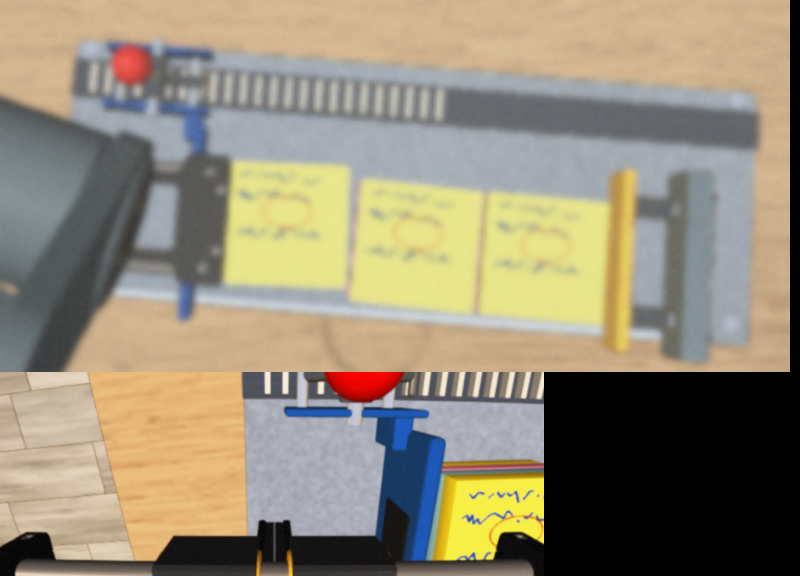

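The top view shows the knob leaning outward and the fingers on the deck side, outward of the fence. The wrist view shows the black patch just inward of the fingers. I'll start pushing.

>>> step_arm --pt "0 0.03 -0.005 0 0 0 1" --pt "0 0.06 -0.005 0 0 0 1" --pt "0 0.09 -0.005 0 0 0 1" --pt "0 0.11 -0.005 0 0 0 1" --pt "0 0.13 -0.005 0 0 0 1" --pt "0 0.145 -0.005 0 0 0 1" --pt "0 0.16 -0.005 0 0 0 1"

```text
time_s: 3.8
position: [0.4622, -0.0996, 0.0637]
tcp_rot: [[0.996, -0.091, 0.0], [-0.091, -0.996, -0.0], [0.0, 0.0, -1.0]]
force: [0.1, -0.4, -0.0]
opening: 0.004
grasp_force: 0.0
```

```bash
cat >> h.py <<'E'
def st():
    s=read_state();F=R2.T@s['force'][:2];print('t',s['time_s'],'rack',(rk(s['position'])*1e3).round(1),'z',s['position'][2].round(4),'Fx,Fy',F.round(2),s['force'][2].round(2))
E
python3 -c "
from h import *
st()"
```

```text
t 3.8 rack [-30.8 143.1] z 0.0637 Fx,Fy [ 0.12 -0.35] -0.0
```

>>> step_arm --pt "0 0.01 0 0 0 0 1" --pt "0 0.02 0 0 0 0 1" --pt "0 0.03 0 0 0 0 1" --pt "0 0.04 0 0 0 0 1" --pt "0 0.05 0 0 0 0 1"

```text
time_s: 4.22
position: [0.4607, -0.1132, 0.0634]
tcp_rot: [[0.996, -0.09, -0.0], [-0.09, -0.996, 0.001], [-0.0, -0.001, -1.0]]
force: [2.0, 4.4, 0.6]
opening: 0.003
grasp_force: 2.0
```

>>> step_arm --pt "0 0.01 0 0 0 0 1" --pt "0 0.02 0 0 0 0 1" --pt "0 0.03 0 0 0 0 1" --pt "0 0.04 0 0 0 0 1"

```text
time_s: 4.55
position: [0.4596, -0.1256, 0.0634]
tcp_rot: [[0.996, -0.09, -0.0], [-0.09, -0.996, 0.0], [-0.0, -0.0, -1.0]]
force: [0.9, 4.1, -0.2]
opening: 0.003
grasp_force: 2.4
```

>>> step_arm --pt "0 0.01 0 0 0 0 1" --pt "0 0.02 0 0 0 0 1" --pt "0 0.03 0 0 0 0 1"

```text
time_s: 4.8
position: [0.4588, -0.1342, 0.0634]
tcp_rot: [[0.996, -0.091, -0.0], [-0.091, -0.996, 0.001], [-0.001, -0.001, -1.0]]
force: [2.8, 7.2, 1.5]
opening: 0.003
grasp_force: 3.8
```

```bash
python3 -c "
from h import *
st()"
```

```text
t 4.8 rack [-31.1 108.3] z 0.0634 Fx,Fy [2.16 7.47] 1.54
```

>>> step_arm --pt "0 0.008 0 0 0 0 1" --pt "0 0.016 0 0 0 0 1" --pt "0 0.02 0 0 0 0 1" --pt "0 0.02 0 0 0 0 1"

```text
time_s: 5.13
position: [0.4582, -0.1403, 0.0634]
tcp_rot: [[0.996, -0.091, -0.0], [-0.091, -0.996, 0.001], [-0.001, -0.001, -1.0]]
force: [2.2, 5.8, 1.7]
opening: 0.004
grasp_force: 3.1
```

>>> step_arm --pt "0 0.006 0 0 0 0 1" --pt "0 0.013 0 0 0 0 1" --pt "0 0.013 0 0 0 0 1"

```text
time_s: 5.38
position: [0.4578, -0.144, 0.0634]
tcp_rot: [[0.996, -0.09, -0.001], [-0.09, -0.996, 0.001], [-0.001, -0.001, -1.0]]
force: [1.7, 6.4, 1.9]
opening: 0.002
grasp_force: 3.4
```

>>> step_arm --pt "0 0.006 0 0 0 0 1" --pt "0 0.013 0 0 0 0 1" --pt "0 0.013 0 0 0 0 1"

```text
time_s: 5.63
position: [0.4575, -0.1476, 0.0634]
tcp_rot: [[0.996, -0.091, -0.001], [-0.091, -0.996, 0.002], [-0.001, -0.002, -1.0]]
force: [2.6, 8.5, 0.8]
opening: 0.008
grasp_force: 4.1
```

Run:
```python
from h import *
st()
c=snap('top','top4.png');cv2.imwrite('pics/c4.png',cv2.resize(c['image'][225:345,245:500,::-1],None,fx=3.1,fy=3.1))
```

```text
t 5.6333 rack [-31.2  94.9] z 0.0634 Fx,Fy [1.85 8.68] 0.77
```

View pics/c4.png

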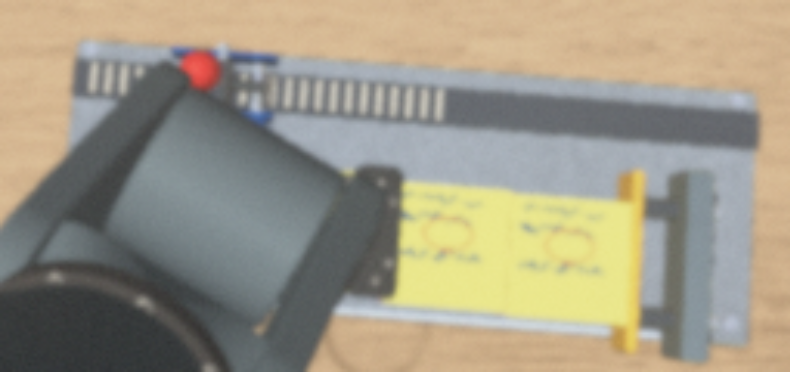

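The cubes are together and the pad has moved about 10 crop px, or about 6 mm. That agrees with the force: about 3 N of squeeze plus 6 N of drag. Roughly 16 mm remains.

>>> step_arm --pt "0 0.007 0 0 0 0 1" --pt "0 0.014 0 0 0 0 1" --pt "0 0.02 0 0 0 0 1" --pt "0 0.02 0 0 0 0 1"

```text
time_s: 6.02
position: [0.457, -0.1528, 0.0634]
tcp_rot: [[0.996, -0.091, -0.001], [-0.091, -0.996, 0.003], [-0.001, -0.003, -1.0]]
force: [4.6, 10.7, 1.6]
opening: 0.004
grasp_force: 5.8
```

>>> step_arm --pt "0 0.006 0 0 0 0 1" --pt "0 0.013 0 0 0 0 1" --pt "0 0.013 0 0 0 0 1"

```text
time_s: 6.27
position: [0.4566, -0.1563, 0.0634]
tcp_rot: [[0.996, -0.091, -0.001], [-0.091, -0.996, 0.003], [-0.001, -0.003, -1.0]]
force: [5.0, 12.7, 2.2]
opening: 0.003
grasp_force: 6.6
```

Run:
```python
from h import *
st()
```

```text
t 6.2667 rack [-31.3  86.1] z 0.0634 Fx,Fy [ 3.81 13.14] 2.16
```

>>> step_arm --pt "0 0.006 0 0 0 0 1" --pt "0 0.013 0 0 0 0 1" --pt "0 0.015 0 0 0 0 1" --pt "0 0.015 0 0 0 0 1"

```text
time_s: 6.6
position: [0.4563, -0.16, 0.0634]
tcp_rot: [[0.996, -0.092, -0.001], [-0.092, -0.996, 0.004], [-0.001, -0.004, -1.0]]
force: [7.1, 16.1, 1.2]
opening: 0.006
grasp_force: 8.1
```

>>> step_arm --pt "0 0.005 0 0 0 0 1" --pt "0 0.009 0 0 0 0 1" --pt "0 0.009 0 0 0 0 1" --pt "0 0.009 0 0 0 0 1"

```text
time_s: 6.93
position: [0.456, -0.1623, 0.0634]
tcp_rot: [[0.996, -0.092, -0.001], [-0.092, -0.996, 0.005], [-0.001, -0.005, -1.0]]
force: [6.8, 16.3, 1.9]
opening: 0.006
grasp_force: 8.8
```

Run:
```python
from h import *
st()
c=snap('top','top5.png')
P={}
for n in('top0','top4','top5'):
    I=cv2.imread(f'pics/{n}.png').astype(int)
    # pad strip above/below cubes: orange (not yellow) rows near 285-291
    v=[]
    for r in list(range(283,290))+list(range(332,336)):
        m=I[r,430:475]; k=np.where((m[:,2]>140)&(m[:,0]<90)&(m[:,2]-m[:,1]>25)&(m[:,1]>90))[0]
        if len(k):v.append(rk(atz(c,(430+k.mean(),r),.056))[1]*1e3)
    print(n,np.round(v,1),np.median(v))
```

```text
t 6.9333 rack [-31.3  80.1] z 0.0634 Fx,Fy [ 5.27 16.88] 1.93
top0 [-147.7 -147.8 -146.9 -147.  -147.  -147.1 -147.2 -146.9 -146.  -147.1
 -146.2] -147.0438457517444
top4 [-151.6 -151.7 -151.8 -150.9 -151.9 -152.  -151.1 -150.8 -149.9 -150.
 -150.1] -151.1278230174709
top5 [-165.4 -165.5 -165.5 -165.6 -165.7 -165.8 -164.9 -165.3 -165.4 -164.5
 -164.6] -165.424312664414
```

>>> step_arm --pt "0 0.004 0 0 0 0 1" --pt "0 0.008 0 0 0 0 1" --pt "0 0.008 0 0 0 0 1" --pt "0 0.008 0 0 0 0 1"

```text
time_s: 7.32
position: [0.4558, -0.1644, 0.0634]
tcp_rot: [[0.996, -0.092, -0.001], [-0.092, -0.996, 0.005], [-0.001, -0.005, -1.0]]
force: [8.8, 18.0, 3.0]
opening: 0.009
grasp_force: 9.3
```

Run:
```python
from h import *
st()
```

```text
t 7.3167 rack [-31.3  77.9] z 0.0634 Fx,Fy [ 7.16 18.72] 3.04
```

That puts the squeeze at roughly 11–12 N. I'll back off gently so the pawl takes the load on a tooth.

>>> step_arm --pt "0 -0.006 0 0 0 0 1" --pt "0 -0.012 0 0 0 0 1" --pt "0 -0.02 0 0 0 0 1" --pt "0 -0.028 0 0 0 0 1" --pt "0 -0.038 0 0 0 0 1" --pt "0 -0.05 0 0 0 0 1" --pt "0 -0.08 0 0 0 0 1" --pt "0 -0.12 0 0 0 0 1"

```text
time_s: 7.98
position: [0.4599, -0.1325, 0.0635]
tcp_rot: [[0.996, -0.091, 0.002], [-0.091, -0.996, -0.001], [0.002, 0.001, -1.0]]
force: [-0.1, 0.6, -1.0]
opening: 0.005
grasp_force: 0.0
```

>>> step_arm --pt "0 0 -0.1 0 0 0 1" --pt "0 0 -0.2 0 0 0 1" --pt "0 0 -0.3 0 0 0 1" --pt "-0.05 -0.13 -0.4 0 0 0 1" --pt "-0.1 -0.26 -0.45 0 0 0 1" --pt "-0.1 -0.39 -0.45 0 0 0 1" --pt "-0.1 -0.5 -0.45 0 0 0 1" --pt "-0.1 -0.5 -0.45 0 0 0 1"

```text
time_s: 8.65
position: [0.4413, 0.0269, 0.1992]
tcp_rot: [[0.997, -0.082, 0.0], [-0.082, -0.997, 0.002], [0.0, -0.002, -1.0]]
force: [-0.7, 0.2, -0.2]
opening: 0.005
grasp_force: 0.0
```

Run:
```python
from h import *
st()
c=snap('top','top6.png');I=c['image'][:,:,::-1]
cv2.imwrite('pics/c6.png',cv2.resize(I[150:345,225:500],None,fx=2.9,fy=2.9))
I=I.astype(int);v=[]
for r in list(range(283,290))+list(range(332,336)):
    m=I[r,430:475]; k=np.where((m[:,2]>140)&(m[:,0]<90)&(m[:,2]-m[:,1]>25)&(m[:,1]>90))[0]
    if len(k):v.append(rk(atz(c,(430+k.mean(),r),.056))[1]*1e3)
print(np.median(v))
```

```text
t 8.65 rack [-63.  267.2] z 0.1992 Fx,Fy [-0.68  0.15] -0.2
-157.67001160701798
```

View pics/c6.png

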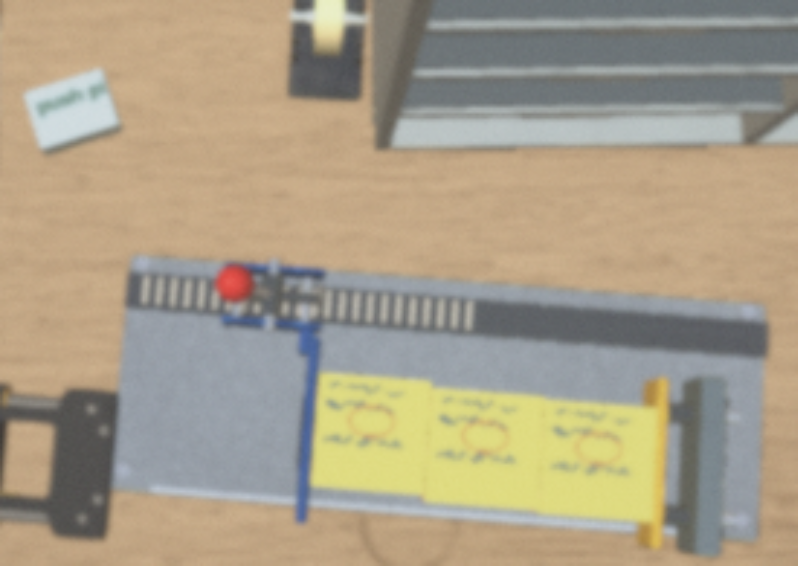

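The final top view shows the row closed up and the knob leaning outward at (234,284). The pad is still pressed in about 10.6 mm, so about 5 N is held. The pin box is undisturbed and the arm is clear, so I'll hand in.

```bash
python3 -c "
from rig import *
print(hand_in())"
```

```text
the job is handed in; nothing more can be done
None
```

I flipped the pawl outward, pushed the follower in until the squeeze was about 11 N (estimates ran from 10 to 12.7 N), and handed the job in. The ratchet holds the row clamped at about 5 N, the pin box is undisturbed and the arm is clear. The judge's verdict was not shown.

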